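Bring the star knob to the front of the hardware carousel and hold it there

TASK

Lift the loose wooden lid off the round hardware tub by its knob and set it down flat, without dropping it, on the bare table to the right of the tub, clear of the tub. Then grip the hub in the middle of the turntable inside and turn it, either way, until the black star knob standing on it is squarely in line with the steel index tab on the outside of the tub, and finish still gripping the hub, holding the turntable still so that the knob can be picked out. Leave the other tools on the table where they are.

Things in the scene. Friction and masses are not known exactly. Their poses are not given: they have to be found in the camera images.
- tub: Fixed round open tub of light wood, outer diameter 192, inner 176, rim 106 above the table. Origin: centre of its underside, on the table; z up; its -x side is the front, with the index tab, turned up to 0.5 rad from facing the robot. The table is bare out to 340 mm to the right (world -y) of its centre, 110 mm before and behind that line: room for the lid.
- index_tab (a point): Upper end of the steel index tab (10 wide, sticking out 16 from the outside of the front wall, its top 6 below the rim); the point lies 108 from the tub's axis, in the tub's -x direction, 98 above the table. Marks the front.
- lid: Loose plywood lid, 250 g or so, lying on the tub's rim: plate of diameter 196, 10 thick, with a plug of diameter 168, 6 deep, under it that drops into the tub with 4 play all round. Origin: centre of the plug's underside (100 above the table while it is on the tub, 0 when it lies on the table). z up. Lying on the table it stands on the plug.
- lid_knob (a point): Middle of the round dark knob on the lid, on the lid's axis, 43 above the lid's origin. The head of the knob is a cylinder of diameter 32 from 33 to 52 above the origin, its top at 57, on a neck of diameter 20; the plate's top is at 16.
- turntable (a joint): Angle (rad) of the turntable in the tub about the tub's vertical axis: 0 or any whole turn (2 pi) when the star knob is in line with the index tab; grows counter-clockwise from above; starts from 0.8 to 5.48. Turns freely over a whole turn both ways, friction about 0.05 N m, stays where left. Disc of diameter 168, top 40 above the table; five places of fixed hardware, at most 20 high.
- hub: Round wooden hub in the middle of the turntable, fixed to it: upright cylinder of diameter 36 and height 56, on the tub's axis. Origin: centre of its foot, 40 above the table; it turns with the turntable. Its top is 96 above the table, 10 below the tub's rim; above the other hardware (60 above the table) there is free room all round it out to the tub's wall at radius 88.
- hub_grip (a point): Point on the hub's axis, 12 below its top, 84 above the table: the height to grip it (fingertips must stay over 60 above the table to clear the star knob).
- star_place (a point): Centre of the place where the star knob stands, on top of the turntable disc, 60 from the axis, 40 above the table. The star knob (black, 44 across, five or so lobes, stem sunk in the disc, 20 high) is fixed to the disc and turns with it.
- sanding_block: Loose bystander: cork sanding block 64x112x30, behind the tub on the left. Origin under its centre. Leave alone.
- tape_measure: Loose bystander: tape measure standing up, 39x78x71, behind the tub. Origin under its centre. Leave alone.
- offcut_block: Loose bystander: wood offcut 55x130x22, far right. Origin under its centre. Leave alone.
- pencil: Loose bystander: flat carpenter pencil 11x181x8, behind on the right. Origin under its centre. Leave alone.
Things that resemble listed ones, but are neither listed nor needed, are in the scene too. There is more than one size of the lid; the job needs the largest.

How it is judged:
On the way:
1. the lid lies flat on the table, clear of the tub, and is let go (y of lid in the frame of tub below -0.1 m and height (world z) of lid below 0.006 m and angle between lid's own z axis and vertical below 0.06 rad and horizontal distance between lid and tub above 0.2 m and contact force between the fingers and lid below 0.1 N and linear speed of lid below 0.02 m/s), for 0.2 s.
At the end, for the whole second after the job is handed in: Lid released, at rest, flat on the table (6 mm, 0.06 rad), over 200 mm from the tub's centre and 100 mm to its right; star knob's place within 6 mm (0.1 rad) of the index tab's line, on its side; turntable still (0.03 rad/s); hub held, over 3 N, grasp point within 25 mm of hub_grip (all of step 1 and x of star_place in the frame of tub below 0 m and y of star_place in the frame of tub between -0.006 and 0.006 m and velocity of joint turntable between -0.03 and 0.03 rad/s and contact force between the fingers and hub above 3 N and distance between the grasp point and hub_grip below 0.025 m); the arm keeps its last pose, push and grip.
It fails at once if the lid is dropped: let go more than 20 mm above the table, away from its seat on the tub (contact force between the fingers and lid below 0.02 N and height (world z) of lid above 0.02 m and horizontal distance between lid and tub above 0.03 m).
It fails at once if the lid is tipped over (angle between lid's own z axis and vertical above 0.8 rad).
It fails at once if a bystander is shifted by more than 30 mm (distance of any of sanding_block, tape_measure, offcut_block, pencil from where it was at the start of the episode above 0.03 m).
It also fails if it takes over 61 s, if anything falls off the work surface, if the arm or the gripper's body presses on something with over 40 N, if the wrist force passes 120 N, or if a joint passes its speed limit or range.

ROBOT

A 6-joint arm with a two-finger parallel gripper is mounted at the origin on a cart in front of the work surface, level with it; the furniture and walls round the work are solid. World frame = base frame: x ahead of the robot, y to its left, z up, the work surface at z = 0. Lengths are in m, angles in rad, forces in N, time in s.
With the tool pointing down it reaches from about 0.375 to 0.9 m from the base axis. Payload 3.1 kg.
Tool frame: the origin (TCP) lies at the very end of the fingers, on their centre line; the grasp point (between the pads) lies 19 mm behind it; z points along the fingers, y is the line along which they close (so a half turn about z gives the same grasp; the last joint's range is limited). The gripper opens to 87 mm and grips with 3 to 60 N. Pads are 19 mm wide; open, the fingers measure 117 mm over their backs; the gripper's body (75 mm by 190 mm) begins 51 mm behind the grasp point.
Start: joints at [-1.333, 0.527, 1.433, -0, 1.181, -0.178], TCP at [0.252, -0.572, 0.223] pointing down, gripper open.
Joint ranges: [-3.08, 3.08], [-0.75, 2.2], [0.22, 2.44], [-1.43, 4.57], [0, 2.65], [-2.85, 2.85]. Speed limits (rad/s): [2.79, 2.79, 3.14, 3.14, 3.14, 3.14].

INTERFACE

Orientations are given as a unit quaternion [x, y, z, w].
In Python, from rig import robot gives the robot as it stands. The module is installed in compiled form; this text tells all that it offers.
- The arm moves only by the tool servo_tool, never from a script. Its argument "rows" is one flat list of numbers, 5 for each row, row after row: the closure, from -1 (fully open) to 1 (shut), so that 0 is half open, then the shift along the tool's x, y, z in m, then the turn about the tool's z in degrees. A call has 1 to 5 rows; each row shifts and turns the commanded pose from where the row before left it, along the tool's axes as they then stand; what a row does not reach is not made up. A row lasts 1/12 s, in which the tool goes at most 41.7 mm and 7.16 degrees, less where a joint would pass 70% of its speed; a pose out of reach is approached as far as the arm can. A call with a gripper value outside its range is refused whole. The fingers move at their own pace and stop on an object; "newtons" is the grip in N (left out, the last holds). Time passes only in rows, so rows that do not move let the fingers close. It gives the time, the measured TCP pose, the force, the opening and the grip force at its end, in the units of the state.
- robot.get_obs(): the state, without advancing time (a new reading comes with each control period).
- robot.camera(name): name is "scene" or "top" or "wrist"; returns a dict with "pixels" (400x640x3 uint8, red, green, blue), "intrinsics" (3x3 intrinsics, pixels), "rvec" (rotation vector, rad) and "tvec" (3), from world to camera coordinates, as OpenCV has them; the wrist camera has in their place "mount" (4x4, takes a point from camera to tool coordinates, whose origin is the TCP and whose axes are the flange's). Camera axes: x right, y down, z forward; pixel columns grow to the right and rows downward; lengths in m; the calibration is good to about 2 mm. A picture is of the moment at which its call begins: read the wrist's pose just before it. There is no depth.
- robot.hand_in(): hands the job in; it is judged then, once.
Trained networks look in a picture, given as the dict that the camera call returned (one of the last four; its "shot" number tells which), for a name from the list of things; names that differ only in an ending like _2 or _b are one class to them, and where a whole thing is asked for, a point or a joint stands for the part that bears it (a point fixed in the world has none). Each returns a list of dicts, best first, with "score" (0 to 1); they miss things now and then, are a little off and sometimes report something else, mostly with a low value. They report only what shows in the picture. A call takes as long as a camera call. They do not tell look-alikes from the thing itself.
- robot.spot_in(picture, query): "at" ([x, y, z] in m, in world coordinates, good to about 4 mm: the middle of the surface that is visible of it).
- robot.outline_of(picture, query): "region" (400x640 bool, what is visible of it).
- robot.place_of(picture, query): "at" ([x, y, z] in m, in world coordinates, good to about 4 mm: a listed point, or the origin of a listed thing).
The state is a dict: "time": time; "q": joint angles; "joint_velocities": joint speeds; "joint_torque": joint torques, N m; "position": TCP position; "tool_rot": TCP orientation; "ft_force": force on the tool from outside, world axes, zero at the start; "moment": the same for the moment, N m; "grip_width": finger opening in m; "grip_force": force on a finger pad.
Only numpy, scipy, OpenCV 4.12 (cv2) and the standard library are available. Lean on these libraries where they do the work, as an engineer would, in place of code of your own. Each camera call takes 0.05 s, during which the arm holds its last target. There are 200 camera calls.

## Working session

There is one attempt and no reset: what is moved stays moved. The work goes in short steps, Python scripts to look and compute and a tool call to move; the robot and the scene stay as the last step left them, time stands still between calls to the robot, and variables do not carry over. Pictures are saved under pics/ and viewed, at most 10 in all, crops included, and the job is handed in when it is done.

Besides the shell and the picture viewer there is one more tool, called after "Emit:" as name(argument=value, ...), one argument or row to a line, values as JSON. servo_tool: Moves the arm, as the interface text tells. Its arguments: {"type":"object","properties":{"rows":{"type":"array","items":{"type":"number"}},"newtons":{"type":"number"}},"required":["rows"]}

```bash
mkdir -p pics
python3 - <<'E'
from rig import robot
import cv2,numpy as np
o=robot.get_obs();print(o['time'],o['position'],o['tool_rot'],o['grip_width'])
ims=[]
for n in('scene','top'):
    p=robot.camera(n);ims.append(p['pixels'])
    for q in('tub','index_tab','lid','lid_knob','hub'):
        for f in (robot.place_of,):
            print(n,q,[(np.round(d['at'],3).tolist(),round(d['score'],2)) for d in f(p,q)[:4]])
    cv2.imwrite(f'pics/{n}.png',p['pixels'][:,:,::-1])
E
```

```text
0.0 [ 0.25229206 -0.57100176  0.22155343] [ 9.78465797e-01  2.06406071e-01 -3.93570548e-05 -1.10297103e-03] 0.08687699425323428
scene tub [([0.545, 0.028, -0.003], 0.74)]
scene index_tab [([0.449, -0.02, 0.101], 0.58)]
scene lid [([0.321, -0.165, -0.003], 0.9), ([0.544, 0.025, 0.097], 0.68), ([0.336, 0.226, 0.004], 0.57)]
scene lid_knob [([0.544, 0.026, 0.148], 0.96), ([0.336, 0.222, 0.034], 0.76), ([0.322, -0.168, 0.036], 0.62)]
scene hub []
top tub []
top index_tab [([0.447, -0.015, 0.098], 0.5)]
top lid [([0.323, -0.165, -0.0], 0.97), ([0.335, 0.222, 0.002], 0.71), ([0.766, 0.068, -0.001], 0.67), ([0.543, 0.031, 0.102], 0.64)]
top lid_knob [([0.333, 0.221, 0.036], 0.85), ([0.319, -0.162, 0.035], 0.83), ([0.549, 0.026, 0.146], 0.8), ([0.76, -0.214, 0.001], 0.51)]
top hub []
```

View pics/scene.png

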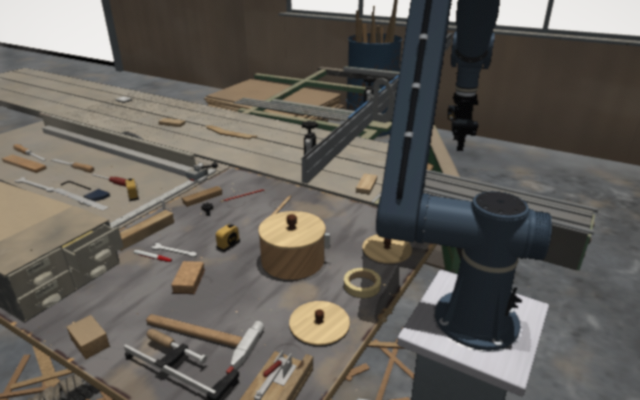

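View pics/top.png

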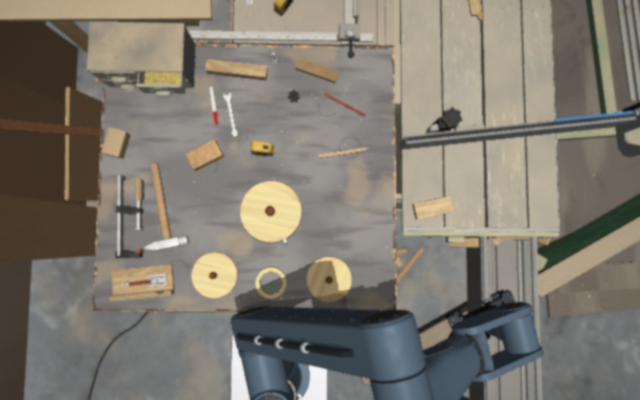

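The scene picture shows the closed tub at (292,240). There are three knobbed lids:
- Scene (292,240), top (270,211): on the tub.
- Scene (319,322), top (214,275): loose on the table.
- Scene (388,248), top (329,279): on a stand or small pot.

The one on the tub fits, since it is the largest and lies on the rim with the tab at top (285,240). I'll confirm it in a crop.

Run:
```python
from rig import robot
import cv2,numpy as np
p=robot.camera('top');K=p['intrinsics'];R=cv2.Rodrigues(np.array(p['rvec']))[0];t=np.array(p['tvec']).ravel()
def ray(u,v,z):
    d=R.T@np.linalg.inv(K)@[u,v,1];c=-R.T@t;return c+d*(z-c[2])/d[2]
for d in robot.outline_of(p,'lid')[:4]:
    m=d['region'].astype(np.uint8);c=max(cv2.findContours(m,0,1)[0],key=len)
    if len(c)<8: continue
    (u,v),ax,_=cv2.fitEllipse(c);z=.116 if v<230 else .016
    print(round(d['score'],2),(u,v),ray(u,v,z).round(4),'diam',[np.linalg.norm(ray(u,v,z)-ray(u+a,v,z)).round(3) for a in ax])
cv2.imwrite('pics/crop.png',cv2.resize(p['pixels'][150:310,180:380,::-1],None,fx=4,fy=3.7,interpolation=2)[:592])
```

```text
0.97 (328.6339111328125, 278.711669921875) [ 0.3234 -0.165   0.016 ] diam [np.float64(0.152), np.float64(0.154)]
0.6 (270.4010314941406, 210.97994995117188) [0.5456 0.0264 0.116 ] diam [np.float64(0.192), np.float64(0.196)]
0.59 (214.4656982421875, 274.2747497558594) [0.3368 0.22   0.016 ] diam [np.float64(0.147), np.float64(0.152)]
```

View pics/crop.png

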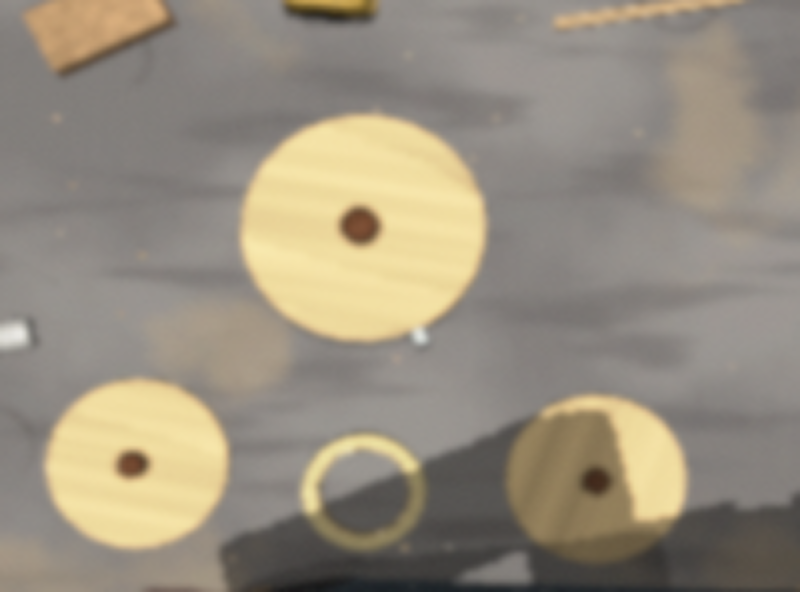

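The crop shows the lid on the tub at crop (362,228), with the steel tab at (420,335). It measures 196 mm across and the other two about 150 mm, so it's the right one. Moving over it now.

Emit:
servo_tool(
  rows=[-1,0.03,-0.025,0,0,-1,0.03,-0.025,0,0,-1,0.03,-0.025,0,0,-1,0.03,-0.025,0,0,-1,0.03,-0.025,0,0],
  newtons=30,
)

```text
time: 1.12
position: [0.3396, -0.3953, 0.2227]
tool_rot: [0.979, 0.206, 0.0, 0.0]
ft_force: [1.4, 0.2, 0.1]
grip_width: 0.0872
grip_force: 0.0
```

Emit:
servo_tool(
  rows=[-1,0.03,-0.025,0,0,-1,0.03,-0.025,0,0,-1,0.03,-0.025,0,0,-1,0.03,-0.025,0,0,-1,0.03,-0.025,0,0],
)

```text
time: 1.53
position: [0.4266, -0.2202, 0.2229]
tool_rot: [0.979, 0.206, 0.0, 0.0]
ft_force: [0.8, -0.5, -0.5]
grip_width: 0.0869
grip_force: 0.0
```

Emit:
servo_tool(
  rows=[-1,0.03,-0.025,0,0,-1,0.03,-0.025,0,0,-1,0.03,-0.025,0,0,-1,0.03,-0.025,0,0,-1,0.03,-0.025,0,0],
)

```text
time: 1.95
position: [0.5133, -0.045, 0.2229]
tool_rot: [0.978, 0.206, 0.0, 0.0]
ft_force: [0.4, -0.4, -0.4]
grip_width: 0.0867
grip_force: 0.0
```

Emit:
servo_tool(
  rows=[-1,0.028,-0.026,0,0,-1,0.028,-0.026,0,0,-1,0,0,0,0,-1,0,0,0,0],
)

```text
time: 2.28
position: [0.5433, 0.0252, 0.2226]
tool_rot: [0.978, 0.209, 0.0, 0.0]
ft_force: [-0.4, -0.7, -0.6]
grip_width: 0.0872
grip_force: 0.0
```

```bash
cat > h.py <<'E'
from rig import robot
import numpy as np
from scipy.spatial.transform import Rotation as Ro
def to_tool(tgt):
    o=robot.get_obs();r=Ro.from_quat(o['tool_rot']);return o['position'],r.inv().apply(np.array(tgt)-o['position']).round(4)
E
python3 - <<'E'
from h import *
print(to_tool([.545,.027,.124]))
p=robot.camera('wrist')
for q in('lid_knob','lid','tub'):
  print(q,[(np.round(d['at'],3).tolist(),round(d['score'],2)) for d in robot.place_of(p,q)[:2]])
for n in('scene','top'):
  p=robot.camera(n);print(n,[(np.round(d['at'],3).tolist(),round(d['score'],2)) for d in robot.place_of(p,'lid_knob')[:3]])
E
```

```text
(array([0.54332448, 0.02522129, 0.22255524]), array([ 0.0022, -0.001 ,  0.0986]))
lid_knob [([0.543, 0.026, 0.14], 0.82)]
lid [([0.333, 0.224, 0.002], 0.75), ([0.543, 0.028, 0.097], 0.67)]
tub []
scene [([0.321, -0.167, 0.034], 0.79), ([0.336, 0.22, 0.029], 0.72), ([0.546, 0.023, 0.145], 0.64)]
top [([0.548, 0.022, 0.141], 0.6), ([0.334, 0.221, 0.034], 0.58), ([0.32, -0.159, 0.035], 0.56)]
```

Emit:
servo_tool(
  rows=[-1,0.001,0,0.03,0,-1,0,0,0.03,0,-1,0,0,0.025,0,-1,0,0,0.013,0,-1,0,0,0,0],
)

```text
time: 3.1
position: [0.5413, 0.0233, 0.1216]
tool_rot: [0.979, 0.206, -0.003, -0.001]
ft_force: [-0.3, -0.6, -0.7]
grip_width: 0.087
grip_force: 0.0
```

Emit:
servo_tool(
  rows=[1,0,0,0,0,1,0,0,0,0,1,0,0,0,0,1,0,0,0,0,1,0,0,0,0],
)

```text
time: 3.52
position: [0.5444, 0.0236, 0.1256]
tool_rot: [0.978, 0.206, 0.001, 0.0]
ft_force: [-0.2, 0.4, -0.3]
grip_width: 0.0616
grip_force: 0.0
```

Emit:
servo_tool(
  rows=[1,0,0,0,0,1,0,0,0,0,1,0,0,0,0,1,0,0,0,0],
)

```text
time: 3.85
position: [0.5438, 0.0237, 0.1246]
tool_rot: [0.978, 0.206, 0.0, 0.0]
ft_force: [-0.3, -0.8, -0.3]
grip_width: 0.0351
grip_force: 0.0
```

Emit:
servo_tool(
  rows=[1,0,0,0,0,1,0,0,0,0,1,0,0,0,0,1,0,0,0,0],
)

```text
time: 4.18
position: [0.5436, 0.024, 0.1246]
tool_rot: [0.978, 0.206, -0.0, -0.0]
ft_force: [0.2, 2.4, 3.4]
grip_width: 0.03
grip_force: 30.0
```

Emit:
servo_tool(
  rows=[1,0,0,-0.015,0,1,0,0,-0.02,0,1,0,0,-0.02,0,1,0,0,-0.015,0,1,0,0,0,0],
)

```text
time: 4.6
position: [0.5458, 0.0232, 0.1969]
tool_rot: [0.978, 0.207, 0.003, 0.001]
ft_force: [1.7, -0.1, -1.8]
grip_width: 0.0306
grip_force: 30.0
```

Emit:
servo_tool(
  rows=[1,-0.008,0.018,0,0,1,-0.012,0.027,0,0,1,-0.012,0.027,0,0,1,-0.012,0.027,0,0,1,-0.012,0.027,0,0],
)

```text
time: 5.02
position: [0.5424, -0.1152, 0.1928]
tool_rot: [0.978, 0.207, -0.001, -0.001]
ft_force: [0.0, -0.1, -2.4]
grip_width: 0.0309
grip_force: 30.0
```

Emit:
servo_tool(
  rows=[1,-0.012,0.027,0,0,1,-0.012,0.027,0,0,1,-0.01,0.022,0,0,1,-0.006,0.015,0,0,1,0,0,0,0],
)

```text
time: 5.43
position: [0.5436, -0.2173, 0.1932]
tool_rot: [0.979, 0.205, -0.0, 0.001]
ft_force: [0.9, -0.1, -3.0]
grip_width: 0.0305
grip_force: 30.0
```

Run:
```python
from h import *
import cv2
o=robot.get_obs();print(o['position'],o['ft_force'],o['moment'],o['grip_force'])
p=robot.camera('scene');cv2.imwrite('pics/s2.png',p['pixels'][100:400,100:500,::-1].repeat(2,0)[:,:].repeat(2,1))
for n in('lid','hub','star_place','hub_grip','index_tab','tub'):
  print(n,[(np.round(d['at'],3).tolist(),round(d['score'],2)) for d in robot.place_of(p,n)[:4]])
```

```text
[ 0.54356228 -0.21727877  0.19319388] [ 0.90251579 -0.05468971 -2.97597043] [ 0.00396024 -0.06776039  0.00212472] 30.018882522708736
lid [([0.337, 0.225, 0.002], 0.8), ([0.548, -0.215, 0.165], 0.71), ([0.324, -0.165, -0.003], 0.7), ([0.551, 0.028, 0.084], 0.7)]
hub [([0.548, 0.022, 0.037], 0.57), ([0.567, -0.522, 0.003], 0.37)]
star_place [([0.58, -0.018, 0.041], 0.89)]
hub_grip [([0.553, 0.029, 0.084], 0.68)]
index_tab [([0.45, -0.022, 0.104], 0.59)]
tub [([0.545, 0.027, -0.001], 0.94), ([0.76, -0.218, 0.002], 0.68)]
```

View pics/s2.png

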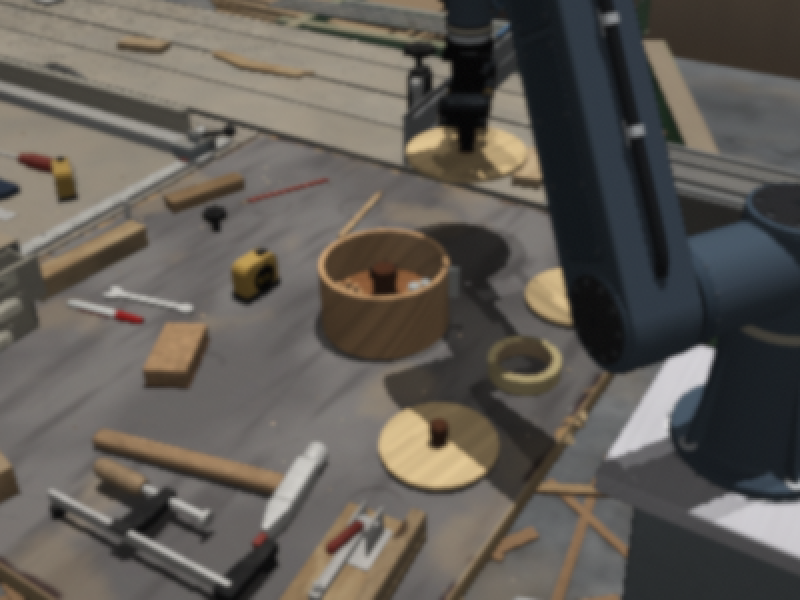

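The lid hangs level in the gripper at crop (467,150), right of the open tub at (385,290). I'll lower it now.

Emit:
servo_tool(
  rows=[1,0,0,0.03,0,1,0,0,0.035,0,1,0,0,0.035,0,1,0,0,0.03,0,1,0,0,0.02,0],
)

```text
time: 6.2
position: [0.5424, -0.2118, 0.0419]
tool_rot: [0.978, 0.207, -0.001, -0.001]
ft_force: [0.3, 0.2, -3.2]
grip_width: 0.031
grip_force: 30.0
```

Emit:
servo_tool(
  rows=[1,0,0,0.005,0,1,0,0,0.003,0,1,0,0,0.003,0,1,0,0,0,0,1,0,0,0,0],
)

```text
time: 6.62
position: [0.5447, -0.2141, 0.035]
tool_rot: [0.978, 0.207, 0.001, 0.001]
ft_force: [0.2, 0.1, -4.4]
grip_width: 0.0307
grip_force: 30.0
```

Emit:
servo_tool(
  rows=[1,0,0,0.003,0,1,0,0,0.002,0,1,0,0,0,0,1,0,0,0,0],
)

```text
time: 6.95
position: [0.5436, -0.2136, 0.0287]
tool_rot: [0.978, 0.206, 0.0, 0.0]
ft_force: [0.1, 0.2, -3.0]
grip_width: 0.0305
grip_force: 30.0
```

Emit:
servo_tool(
  rows=[1,0,0,0.002,0,1,0,0,0.001,0,1,0,0,0,0,1,0,0,0,0],
)

```text
time: 7.28
position: [0.5435, -0.2135, 0.0254]
tool_rot: [0.978, 0.206, -0.0, -0.0]
ft_force: [-0.0, -1.1, -2.4]
grip_width: 0.0308
grip_force: 30.0
```

Emit:
servo_tool(
  rows=[1,0,0,0.001,0,1,0,0,0.001,0,1,0,0,0,0,1,0,0,0,0],
)

```text
time: 7.62
position: [0.5438, -0.2137, 0.0246]
tool_rot: [0.978, 0.206, 0.0, 0.0]
ft_force: [-1.5, 1.4, 5.6]
grip_width: 0.0306
grip_force: 29.9
```

Contact, pushing up with about 8 N over the lid's weight. Releasing.

Emit:
servo_tool(
  rows=[-1,0,0,0,0,-1,0,0,0,0,-1,0,0,0,0,-1,0,0,0,0,-1,0,0,0,0],
)

```text
time: 8.03
position: [0.5437, -0.2137, 0.0234]
tool_rot: [0.978, 0.206, 0.0, 0.0]
ft_force: [-0.1, 0.6, -0.4]
grip_width: 0.0562
grip_force: 0.0
```

Emit:
servo_tool(
  rows=[-1,0,0,0,0,-1,0,0,0,0,-1,0,0,0,0,-1,0,0,0,0,-1,0,0,0,0],
)

```text
time: 8.45
position: [0.5436, -0.2136, 0.0235]
tool_rot: [0.978, 0.206, -0.0, -0.0]
ft_force: [-0.3, -0.2, 0.1]
grip_width: 0.0851
grip_force: 0.0
```

Emit:
servo_tool(
  rows=[-1,0,0,-0.03,0,-1,0,0,-0.04,0,-1,0,0,-0.04,0,-1,0,0,-0.04,0,-1,0,0,-0.04,0],
)

```text
time: 8.87
position: [0.5431, -0.2133, 0.2153]
tool_rot: [0.978, 0.206, -0.0, -0.0]
ft_force: [0.9, 0.3, -0.3]
grip_width: 0.0874
grip_force: 0.0
```

Run:
```python
from h import *
import cv2
for c in('scene','top','wrist'):
  o=robot.get_obs();p=robot.camera(c)
  cv2.imwrite(f'pics/{c}3.png',p['pixels'][:,:,::-1])
  for n in('lid','hub','star_place','hub_grip','index_tab','tub'):
    print(c,n,[(np.round(d['at'],3).tolist(),round(d['score'],2)) for d in robot.place_of(p,n)[:4]])
print(o['position'],o['q'],o['time'])
im=cv2.imread('pics/top3.png')[150:310,180:380];cv2.imwrite('pics/top3c.png',cv2.resize(im,None,fx=4,fy=3.7,interpolation=2))
```

```text
scene lid [([0.32, -0.166, -0.003], 0.89), ([0.336, 0.224, 0.003], 0.85), ([0.548, -0.212, 0.0], 0.82)]
scene hub [([0.55, 0.025, 0.038], 0.48)]
scene star_place [([0.579, -0.018, 0.037], 0.75)]
scene hub_grip [([0.549, 0.026, 0.085], 0.58)]
scene index_tab [([0.447, -0.019, 0.102], 0.96), ([0.58, -0.018, 0.04], 0.56)]
scene tub [([0.545, 0.028, -0.003], 0.85)]
top lid [([0.335, 0.223, 0.002], 0.78), ([0.321, -0.165, -0.001], 0.74), ([0.546, -0.209, 0.002], 0.73)]
top hub []
top star_place [([0.579, -0.021, 0.037], 0.87)]
top hub_grip [([0.548, 0.026, 0.088], 0.67)]
top index_tab [([0.447, -0.011, 0.098], 0.76), ([0.76, -0.218, -0.001], 0.46)]
top tub [([0.545, 0.027, 0.006], 0.66)]
wrist lid [([0.543, -0.211, -0.003], 0.78), ([0.322, -0.165, -0.001], 0.7)]
wrist hub []
wrist star_place [([0.582, -0.018, 0.035], 0.81)]
wrist hub_grip [([0.544, 0.025, 0.084], 0.74)]
wrist index_tab [([0.45, -0.025, 0.096], 0.64)]
wrist tub [([0.547, 0.029, 0.003], 0.73)]
[ 0.54344027 -0.21352752  0.21284976] [-5.65644429e-01  4.83851320e-01  1.54780387e+00 -2.54291806e-05
  1.11120358e+00  5.89447791e-01] 9.5667
```

View pics/top3c.png

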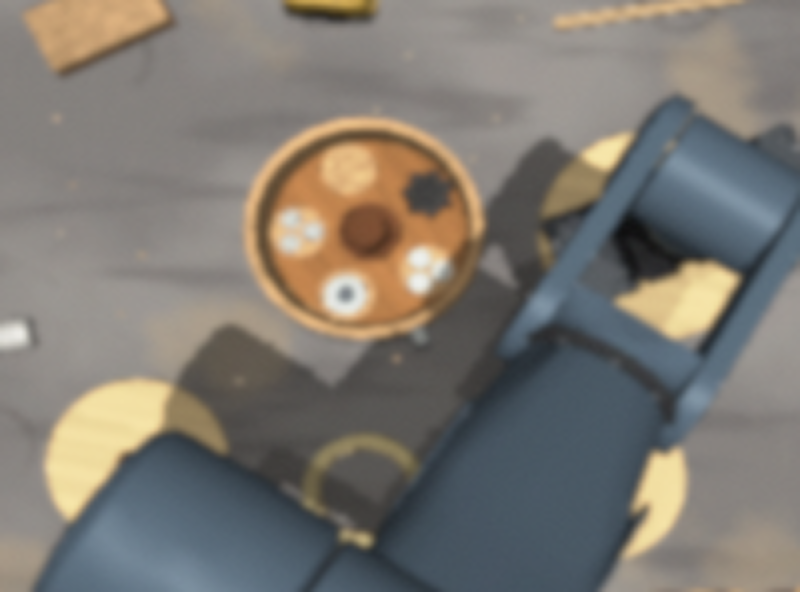

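The lid lies flat and released at about (0.546,-0.211). The star knob at crop (428,192) is at (0.580,-0.019), and the tab at (420,337) is at (0.448,-0.018). That means turning about 102° clockwise (positive tool z). I'll move over the hub and pre-turn by -102°.

Emit:
servo_tool(
  rows=[-1,0.0124,-0.0274,0,0,-1,0.0124,-0.0274,0,0,-1,0.0124,-0.0274,0,0,-1,0.0124,-0.0274,0,0,-1,0.0124,-0.0274,0,0],
)

```text
time: 10.33
position: [0.5449, -0.062, 0.2137]
tool_rot: [0.979, 0.206, 0.0, 0.0]
ft_force: [0.4, -0.4, -0.7]
grip_width: 0.0871
grip_force: 0.0
```

Emit:
servo_tool(
  rows=[-1,0.0124,-0.0274,0,0,-1,0.0124,-0.0274,0,0,-1,0.0124,-0.0274,0,0,-1,0,0,0,-7,-1,0,0,0,-7],
)

```text
time: 10.75
position: [0.5456, 0.0291, 0.2137]
tool_rot: [0.944, 0.329, 0.0, -0.0]
ft_force: [-0.6, -0.9, -0.4]
grip_width: 0.0868
grip_force: 0.0
```

Emit:
servo_tool(
  rows=[-1,0,0,0,-7,-1,0,0,0,-7,-1,0,0,0,-7,-1,0,0,0,-7,-1,0,0,0,-7],
)

```text
time: 11.17
position: [0.5459, 0.027, 0.2137]
tool_rot: [0.803, 0.596, 0.0, 0.0]
ft_force: [-0.2, 0.7, 1.1]
grip_width: 0.0873
grip_force: 0.0
```

Emit:
servo_tool(
  rows=[-1,0,0,0,-7,-1,0,0,0,-7,-1,0,0,0,-7,-1,0,0,0,-7,-1,0,0,0,-7],
)

```text
time: 11.58
position: [0.5459, 0.027, 0.2137]
tool_rot: [0.587, 0.81, 0.0, 0.0]
ft_force: [-0.2, -0.8, 0.6]
grip_width: 0.0868
grip_force: 0.0
```

Emit:
servo_tool(
  rows=[-1,0,0,0,-7,-1,0,0,0,-7,-1,0,0,0,-4,-1,0,0,0,0,-1,0,0,0,0],
)

```text
time: 12.0
position: [0.5459, 0.027, 0.2137]
tool_rot: [0.456, 0.89, 0.0, 0.0]
ft_force: [0.5, 0.5, 0.7]
grip_width: 0.0873
grip_force: 0.0
```

Run:
```python
from h import *
import cv2
print(to_tool([.546,.027,.065]),robot.get_obs()['q'])
p=robot.camera('wrist');cv2.imwrite('pics/w4.png',p['pixels'][:,:,::-1])
for n in('hub','star_place','hub_grip','index_tab','tub'):
    print(n,[(np.round(d['at'],3).tolist(),round(d['score'],2)) for d in robot.place_of(p,n)[:4]])
```

```text
(array([0.54587329, 0.02701243, 0.21365144]), array([-1.000e-04,  1.000e-04,  1.487e-01])) [-1.55085906e-01  4.33273681e-01  1.64039815e+00  2.44337560e-05
  1.06771306e+00 -7.78371503e-01]
hub [([0.545, 0.028, 0.038], 0.72)]
star_place [([0.582, -0.016, 0.036], 0.62)]
hub_grip [([0.542, 0.026, 0.083], 0.92)]
index_tab []
tub [([0.545, 0.03, -0.001], 0.9)]
```

View pics/w4.png

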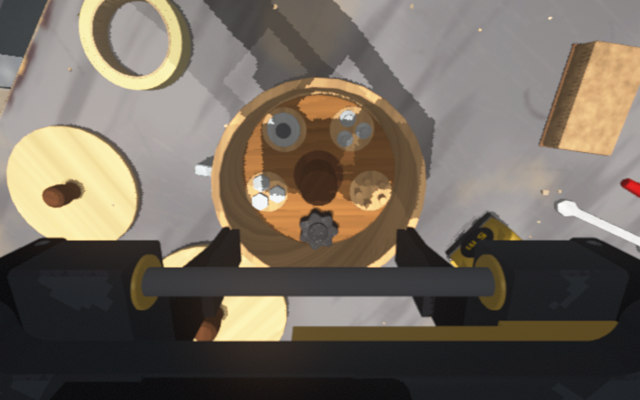

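The wrist view shows the hub at (318,175), the star knob at (319,230) and the tab at (203,170), with free room for the fingers. Descending to grip.

```bash
cat >> h.py <<'E'
def pix(p,o,u,v,z):
    M=np.array(p['mount']);r=Ro.from_quat(o['tool_rot']).as_matrix();K=np.array(p['intrinsics'])
    d=r@M[:3,:3]@np.linalg.inv(K)@[u,v,1];c=r@M[:3,3]+o['position'];return c+d*(z-c[2])/d[2]
E
python3 - <<'E'
from h import *
import cv2
o=robot.get_obs();p=robot.camera('wrist')
P=lambda u,v,z:pix(p,o,u,v,z)
for n,q in(('tub','tub'),('star','star_place'),('hub','hub')):
  for d in robot.outline_of(p,q)[:1]:
    m=d['region'].astype(np.uint8);c=max(cv2.findContours(m,0,1)[0],key=len)
    print(n,m.sum(),cv2.fitEllipse(c)[:2])
    if n=='star':
        mm=cv2.moments(m);s=P(mm['m10']/mm['m00'],mm['m01']/mm['m00'],.057);print(s)
t=P(203,170,.1);print('tab',t)
g=cv2.cvtColor(p['pixels'],cv2.COLOR_RGB2HSV)[150:190,185:225]
m=((g[...,1]<45)&(g[...,2]>140)).astype(np.uint8);print(m.sum());v,u=np.nonzero(m);print(u.mean()+185,v.mean()+150)
c=np.array([.5455,.0275])
for x in(s,t):print(np.arctan2(*(x[:2]-c)[::-1]),np.linalg.norm(x[:2]-c))
E
```

```text
tub 33129 ((316.578125, 175.77096557617188), (193.51222229003906, 218.43458557128906))
star 18037 ((317.8902282714844, 169.3064422607422), (149.94432067871094, 151.54312133789062))
[0.53845726 0.03510834 0.057     ]
hub 1381 ((317.8761291503906, 182.69754028320312), (36.582618713378906, 46.055728912353516))
tab [ 0.45071095 -0.01762613  0.1       ]
991
197.25025227043392 169.7346115035318
2.317609180366394 0.010367596913565038
-2.6972725043073993 0.10498253133581782
```

Emit:
servo_tool(
  rows=[-1,0,0,0.03,0,-1,0,0,0.035,0,-1,0,0,0.035,0,-1,0,0,0.03,0,-1,0,0,0.015,0],
)

```text
time: 12.92
position: [0.5437, 0.0273, 0.0652]
tool_rot: [0.455, 0.89, -0.001, -0.003]
ft_force: [-0.1, 0.0, -0.0]
grip_width: 0.0869
grip_force: 0.0
```

Emit:
servo_tool(
  rows=[1,0,0,0,0,1,0,0,0,0,1,0,0,0,0,1,0,0,0,0,1,0,0,0,0],
)

```text
time: 13.33
position: [0.547, 0.0268, 0.0701]
tool_rot: [0.455, 0.89, 0.001, 0.002]
ft_force: [-0.9, -0.0, 0.8]
grip_width: 0.0616
grip_force: 0.0
```

Emit:
servo_tool(
  rows=[1,0,0,0,0,1,0,0,0,0,1,0,0,0,0,1,0,0,0,0,1,0,0,0,0],
)

```text
time: 13.75
position: [0.5463, 0.0271, 0.0689]
tool_rot: [0.455, 0.89, 0.0, 0.0]
ft_force: [-0.6, 1.6, 2.1]
grip_width: 0.035
grip_force: 30.0
```

Emit:
servo_tool(
  rows=[1,0,0,0,3,1,0,0,0,6,1,0,0,0,6,1,0,0,0,6,1,0,0,0,6],
)

```text
time: 14.17
position: [0.5462, 0.0271, 0.0689]
tool_rot: [0.652, 0.758, 0.0, 0.0]
ft_force: [0.2, 0.8, 3.3]
grip_width: 0.0349
grip_force: 30.0
```

Emit:
servo_tool(
  rows=[1,0,0,0,6,1,0,0,0,6,1,0,0,0,6,1,0,0,0,6,1,0,0,0,6],
)

```text
time: 14.58
position: [0.5461, 0.0271, 0.0689]
tool_rot: [0.826, 0.563, 0.0, 0.0]
ft_force: [0.4, 1.1, 3.2]
grip_width: 0.0352
grip_force: 30.0
```

Emit:
servo_tool(
  rows=[1,0,0,0,6,1,0,0,0,6,1,0,0,0,6,1,0,0,0,6,1,0,0,0,6],
)

```text
time: 15.0
position: [0.5461, 0.0271, 0.0689]
tool_rot: [0.944, 0.33, 0.0, 0.0]
ft_force: [0.3, 0.6, 2.2]
grip_width: 0.035
grip_force: 30.0
```

Emit:
servo_tool(
  rows=[1,0,0,0,6,1,0,0,0,6,1,0,0,0,3,1,0,0,0,0,1,0,0,0,0],
)

```text
time: 15.42
position: [0.5461, 0.0272, 0.0689]
tool_rot: [0.978, 0.207, 0.0, -0.0]
ft_force: [-0.1, 1.3, 3.7]
grip_width: 0.0356
grip_force: 30.0
```

Run:
```python
from h import *
import cv2
print(robot.get_obs()['grip_force'],robot.get_obs()['q'])
c=np.array([.5457,.0272])
for n in('wrist','top','scene','wrist'):
  o=robot.get_obs();p=robot.camera(n);cv2.imwrite(f'pics/{n}5.png',p['pixels'][:,:,::-1])
  for q in('star_place','index_tab','tub'):
    print(n,q,[(np.round(d['at'],3).tolist(),round(d['score'],2),np.arctan2(*(np.array(d['at'])[:2]-c)[::-1]).round(3)) for d in robot.place_of(p,q)[:2]])
im=cv2.imread('pics/top5.png')[160:260,220:320]
cv2.imwrite('pics/c5.png',np.hstack([cv2.resize(im,(400,400),interpolation=2),cv2.resize(cv2.imread('pics/wrist5.png')[0:300,170:470],(400,400))]))
```

```text
30.00001713138772 [-1.54903347e-01  6.52543912e-01  1.75377240e+00  4.65976031e-04
  7.34720607e-01  9.98502176e-01]
wrist star_place [([0.494, 0.004, 0.037], 0.65, np.float64(-2.716))]
wrist index_tab []
wrist tub [([0.545, 0.028, -0.0], 0.68, np.float64(1.92))]
top star_place [([0.492, 0.005, 0.04], 0.6, np.float64(-2.746)), ([0.76, -0.216, 0.001], 0.32, np.float64(-0.848))]
top index_tab [([0.448, -0.016, 0.095], 0.67, np.float64(-2.725))]
top tub [([0.542, 0.027, 0.002], 0.63, np.float64(3.114))]
scene star_place [([0.488, 0.006, 0.038], 0.89, np.float64(-2.786)), ([0.762, 0.064, 0.001], 0.58, np.float64(0.169))]
scene index_tab [([0.448, -0.019, 0.103], 0.74, np.float64(-2.701))]
scene tub [([0.544, 0.028, 0.002], 0.81, np.float64(2.678))]
wrist star_place [([0.492, 0.006, 0.04], 0.6, np.float64(-2.766))]
wrist index_tab []
wrist tub [([0.545, 0.03, -0.0], 0.55, np.float64(1.69))]
```

View pics/c5.png

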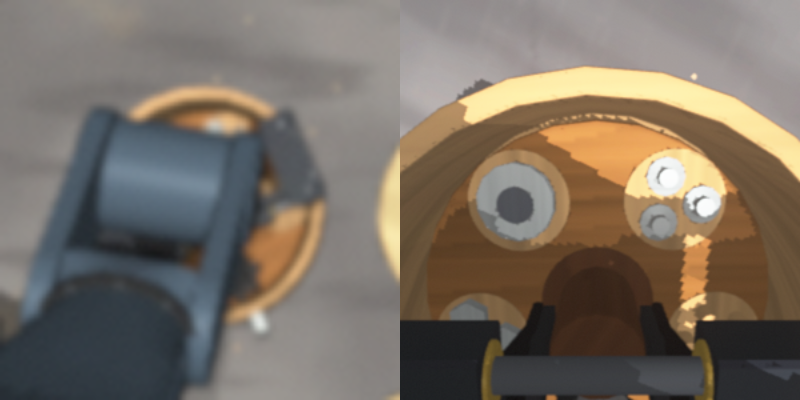

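Top crop: the star knob shows partly at (245,280), next to the tab at (260,322), so it's near the line. I'll check the angle from my own pixels: star and tab before the turn, and the washer and bolts before and after to see if the hub slipped.

Run:
```python
from h import *
import cv2
p=robot.camera('wrist');o5=robot.get_obs();q=o5['tool_rot']
o4=dict(position=np.array([.5459,.027,.2137]),tool_rot=np.array([.4555,.8902,0,0]))
def star(im,x,y,w,h):
    g=im[y:y+h,x:x+w];m=(g.max(2)<95).astype(np.uint8)
    n,l,s,c=cv2.connectedComponentsWithStats(m);i=1+s[1:,4].argmax();return c[i]+[x,y],s[i]
im=cv2.imread('pics/w4.png')
print(star(im,295,206,48,45))
hub=[pix(p,o4,318,164,.096)]; print('hub4?',hub)
def circ(im,x,y,w,h,r0,r1):
    g=cv2.medianBlur(cv2.resize(cv2.cvtColor(im[y:y+h,x:x+w],6),None,fx=3,fy=3,interpolation=2),5)
    c=cv2.HoughCircles(g,cv2.HOUGH_GRADIENT,1,100,param1=80,param2=15,minRadius=r0*3,maxRadius=r1*3);return None if c is None else c[0,0]/3+[x,y,0]
a=circ(im,255,100,58,58,15,24);b=circ(cv2.imread('pics/wrist5.png'),215,105,85,95,26,40);print(a,b)
C=np.array([.5457,.0272])
def ang(o,u,v,z):
    w=pix(p,o,u,v,z);d=w[:2]-C;return w.round(4),np.arctan2(d[1],d[0]).round(3),np.linalg.norm(d).round(4)
s,_=star(im,295,206,48,45)
print('star4',ang(o4,*s,.058));print('tab4',ang(o4,203,170,.1),ang(o4,198,170,.1))
print('wash4',ang(o4,*a[:2],.041),'wash5',ang(o5,*b[:2],.041))
print('bolts4',ang(o4,351,129,.045),'bolts5',ang(o5,376,150,.045))
m=robot.outline_of(cv2 and p,'tub')
z=[ang(o4,u,v,.106)[0] for u,v in((316.6,78),(215,170))];print(z)
cv2.imwrite('pics/z.png',np.hstack([cv2.resize(im[85:255,180:390],(420,340)),cv2.resize(cv2.imread('pics/wrist5.png')[80:280,190:420],(380,340))]))
```

```text
(array([318.1602262 , 228.95193214]), array([   5,    3,   38,   41, 1061], dtype=int32))
hub4? [array([0.53291163, 0.0438657 , 0.096     ])]
None [257.5        151.16666794  39.        ]
star4 (array([ 0.5792, -0.0199,  0.058 ]), np.float64(-0.953), np.float64(0.0578))
tab4 (array([ 0.4528, -0.0196,  0.1   ]), np.float64(-2.675), np.float64(0.1041)) (array([ 0.4492, -0.0222,  0.1   ]), np.float64(-2.668), np.float64(0.1084))Traceback (most recent call last):
  File "<stdin>", line 20, in <module>
TypeError: 'NoneType' object is not subscriptable
```

Before the turn, the star was at -0.953 rad and the tab at -2.672, so 98.5° was needed and 101.8° was made. The networks' readings after the turn also show about 0.05 rad overshoot. Turning back 3°.

Emit:
servo_tool(
  rows=[1,0,0,0,-1.5,1,0,0,0,-1.5,1,0,0,0,0,1,0,0,0,0,1,0,0,0,0],
)

```text
time: 16.68
position: [0.5461, 0.0272, 0.0689]
tool_rot: [0.973, 0.232, 0.0, 0.0]
ft_force: [-0.6, 3.1, 4.9]
grip_width: 0.0353
grip_force: 30.0
```

Run:
```python
from h import *
import cv2
C=np.array([.5457,.0272])
for n in('wrist','top','scene')*3:
  p=robot.camera(n)
  for q in('star_place','index_tab'):
    print(n,q,[(np.round(d['at'],3).tolist(),np.arctan2(*(np.array(d['at'])[:2]-C)[::-1]).round(3)) for d in robot.place_of(p,q)[:1]])
o=robot.get_obs();print(o['tool_rot'],o['grip_force'],o['position'],o['time'])
p=robot.camera('wrist');o5=robot.get_obs()
o4=dict(position=np.array([.5459,.027,.2137]),tool_rot=np.array([.4555,.8902,0,0]))
def ang(o,u,v,z):
    w=pix(p,o,u,v,z);d=w[:2]-C;return w.round(4),np.arctan2(d[1],d[0]).round(3),np.linalg.norm(d).round(4)
print('wash4',ang(o4,284,130,.043));print('wash5',ang(o5,256.5,152,.043))
p=robot.camera('scene');cv2.imwrite('pics/s6.png',cv2.resize(p['pixels'][190:290,230:390,::-1],(800,500),interpolation=2))
```

```text
wrist star_place [([0.492, 0.002, 0.036], np.float64(-2.704))]
wrist index_tab []
top star_place [([0.49, -0.0, 0.036], np.float64(-2.682))]
top index_tab [([0.758, -0.215, 0.001], np.float64(-0.851))]
scene star_place [([0.491, 0.003, 0.037], np.float64(-2.729))]
scene index_tab [([0.447, -0.02, 0.102], np.float64(-2.693))]
wrist star_place [([0.496, 0.004, 0.034], np.float64(-2.699))]
wrist index_tab []
top star_place [([0.491, 0.004, 0.039], np.float64(-2.735))]
top index_tab [([0.447, -0.011, 0.098], np.float64(-2.768))]
scene star_place [([0.493, 0.003, 0.039], np.float64(-2.705))]
scene index_tab [([0.452, -0.023, 0.102], np.float64(-2.65))]
wrist star_place [([0.494, 0.001, 0.038], np.float64(-2.67))]
wrist index_tab []
top star_place [([0.492, 0.002, 0.038], np.float64(-2.695))]
top index_tab [([0.574, -0.526, 0.0], np.float64(-1.52))]
scene star_place [([0.492, 0.001, 0.036], np.float64(-2.682))]
scene index_tab [([0.449, -0.018, 0.106], np.float64(-2.702))]
[9.72625402e-01 2.32378422e-01 3.08923482e-04 1.07254565e-05] 29.999764864478493 [0.54606296 0.02714285 0.06888808] 18.0333
wash4 (array([0.4896, 0.0438, 0.043 ]), np.float64(2.854), np.float64(0.0585))
wash5 (array([0.5708, 0.0817, 0.043 ]), np.float64(1.139), np.float64(0.06))
```

View pics/s6.png

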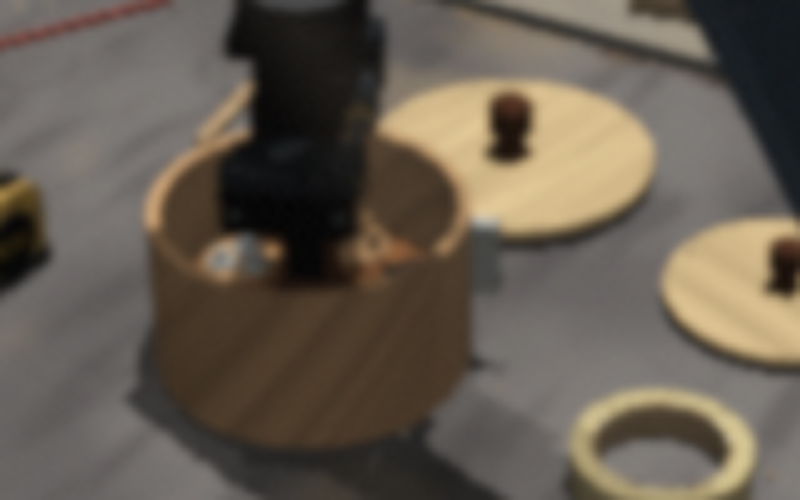

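The star (mean -2.70 rad) now matches the tab (about -2.70 rad). The picture shows the lid flat on the table at (515,160), clear of the tub at (310,280), with the hub gripped at 30 N. Handing in.

```bash
python3 -c "
from rig import robot
print(robot.hand_in())"
```

```text
the job is handed in; nothing more can be done
None
```

The job is handed in, with no verdict returned: the lid lies flat and released on the table to the right of the tub, the star knob is in line with the index tab by my camera measurements, and the gripper is still holding the hub at 30 N.

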